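# Sort two keyed levers on the gauge stands

## Robot

A 6-joint arm with a two-finger parallel gripper is mounted at the origin on a cart in front of the work surface, level with it; the furniture and walls round the work are solid. World frame = base frame: x ahead of the robot, y to its left, z up, the work surface at z = 0. Lengths are in m, angles in rad, forces in N, time in s.
With the tool pointing down it reaches from about 0.275 to 0.875 m from the base axis. Payload 12.5 kg.
Tool frame: the origin (TCP) lies at the very end of the fingers, on their centre line; the grasp point (between the pads) lies 19 mm behind it (manip.grasp_offset is the distance from the TCP to the grasp point, in m); z points along the fingers, y is the line along which they close (so a half turn about z gives the same grasp; the last joint's range is limited). The gripper opens to 85 mm and grips with 20 to 120 N. Pads are 22 mm wide; open, the fingers measure 114 mm over their backs; the gripper's body (76 mm by 85 mm) begins 54 mm behind the grasp point. The pads swing forward as they close: fully open they stand 13 mm farther back than shut.
Start: joints at [-1.291, 0.351, 1.652, -0, 1.139, -0.085], TCP at [0.196, -0.514, 0.231] pointing down, gripper open.
Joint ranges: [-2.75, 2.75], [-0.79, 2.1], [0.01, 2.65], [-1.57, 4.71], [0.07, 3.14], [-2.87, 2.87]. Speed limits (rad/s): [2.22, 2.22, 2.79, 3.14, 3.14, 3.14].

## Interface

Orientations are given as a unit quaternion [x, y, z, w].
In Python, from station import readout, cams, manip gives the robot as it stands.
- The arm moves only by the shell command python3 -m crank 'ROWS' [FORCE]. ROWS is JSON, one flat list of numbers, 7 for each row, row after row: the shift along the tool's x, y, z in mm, then the turn, a rotation vector about the tool's x, y, z in rad, then the opening in per cent of the stroke, from 0 (shut) to 100 (fully open). A call has 1 to 12 rows; each row is the pose to reach, as a shift and turn from the pose commanded when the call began, along the tool's axes at that moment; what a row does not reach only later rows make up. A row lasts 1/10 s, in which the tool goes at most 50 mm and 8.59 degrees, less where a joint would pass 70% of its speed; a pose out of reach is approached as far as the arm can. A call with a gripper value outside its range is refused whole. The fingers move at their own pace and stop on an object; FORCE is the grip in N (left out, the last holds). Time passes only in rows, so rows that repeat a pose let the fingers close. It gives the time, the measured TCP pose, the force, the opening and the grip force at its end, in the units of the state.
- readout.state(): the state, without advancing time (a new reading comes with each control period).
- cams.get_image(name): name is "scene" or "top" or "wrist"; returns the picture (480x640x3 uint8, red, green, blue); there is no depth.
- cams.camera_model(name): a dict with "camera_matrix" (3x3 intrinsics, pixels), "R" (3x3) and "t" (3): a world point X has camera coordinates R X + t. Camera axes: x right, y down, z forward; pixel columns grow to the right and rows downward; lengths in m; the calibration is good to about 2 mm. A picture is of the moment at which its call begins: read the wrist's pose just before it. camera_model takes no time and is no camera call; for the wrist camera it gives the pose at the moment of the call.
- manip.sign_off(): hands the job in; it is judged then, once.
The state is a dict: "time_s": time; "qpos": joint angles; "dq": joint speeds; "joint_torque": joint torques, N m; "ee_pos": TCP position; "tool_rot": TCP orientation; "ft_force": force on the tool from outside, world axes, zero at the start; "ft_torque": the same for the moment, N m; "finger_gap": opening from 0.0 (shut) to 1.0 (fully open); "gripper_force": force on a finger pad.
Only numpy, scipy, OpenCV 4.12 (cv2) and the standard library are available. Lean on these libraries where they do the work, as an engineer would, in place of code of your own. Each camera call takes 0.05 s, during which the arm holds its last target. There are 200 camera calls.

## Task

Sort the two keyed levers by where the keyway is cut in the hub: seat each one on the gauge stand whose key matches it, with its arm lying in that stand's fork, pressed fully down onto the base plate. Let go of both and leave them there.

Things in the scene. Friction and masses are not known exactly. Their poses are not given: they have to be found in the camera images.
- lever_near_hub (a point): dark steel lever, 152 mm long, 0.32 kg, lying on its hub, arm along +x. Upright hub 36 mm high, 58 mm wide over two flat cheeks facing own +y and -y (30 mm long, full height; good to pinch across). Through bore 32 mm with a keyway 16 mm wide, out to 24 mm from the axis, cut on the side towards the arm (own +x). This point: on the bore axis, half-way up (18 mm above the underside); x along the arm, z up
- lever_far_hub (a point): dark steel lever, 152 mm long, 0.32 kg, lying on its hub, arm along +x. Upright hub 36 mm high, 58 mm wide over two flat cheeks facing own +y and -y (30 mm long, full height; good to pinch across). Through bore 32 mm with a keyway 16 mm wide, out to 24 mm from the axis, cut on the side away from the arm (own -x). This point: on the bore axis, half-way up (18 mm above the underside); x along the arm, z up
- lever_near_tip (a point): end of the arm of the lever with its keyway towards the arm: centre of its round end (26 mm across), 110 mm from the bore axis, 23 mm above the hub's underside. The flat arm is 18 mm wide and 10 mm thick, 18 to 28 mm above the underside
- lever_far_tip (a point): end of the arm of the lever with its keyway away from the arm: centre of its round end (26 mm across), 110 mm from the bore axis, 23 mm above the hub's underside. The flat arm is 18 mm wide and 10 mm thick, 18 to 28 mm above the underside
- lever_near: the lever with its keyway towards the arm, as above; origin on the bore's axis at the hub's underside
- lever_far: the lever with its keyway away from the arm, as above; origin on the bore's axis at the hub's underside
- stand_near_seat (a point): fixed gauge stand: dark base plate 12 mm thick, 80 mm wide, from 40 mm behind to 110 mm ahead (+x, fork side) of an upright steel shaft, diameter 27 mm, 40 mm above the plate, with a key 11 mm wide on the side towards the fork (own +x), out to 21.5 mm from the axis, its top 7 mm below the shaft's. This point: on the shaft axis at the plate's upper face, where a seated lever's underside rests; x from shaft to fork, z up
- stand_far_seat (a point): fixed gauge stand: dark base plate 12 mm thick, 80 mm wide, from 40 mm behind to 110 mm ahead (+x, fork side) of an upright steel shaft, diameter 27 mm, 40 mm above the plate, with a key 11 mm wide on the side away from the fork (own -x), out to 21.5 mm from the axis, its top 7 mm below the shaft's. This point: on the shaft axis at the plate's upper face, where a seated lever's underside rests; x from shaft to fork, z up
- stand_near_fork (a point): fork of the stand with its key towards the fork: this point is midway between its two upright posts, level with their tops, 32 mm above the plate, 78 mm ahead of the shaft axis. The gap between the posts is 30 mm wide and takes the lever's arm; x from shaft to fork
- stand_far_fork (a point): fork of the stand with its key away from the fork: this point is midway between its two upright posts, level with their tops, 32 mm above the plate, 78 mm ahead of the shaft axis. The gap between the posts is 30 mm wide and takes the lever's arm; x from shaft to fork

How it is judged:
By the outcome, as a careful person would: the job done as asked, in the order asked, and still so for the second after the job is handed in, with the robot touching nothing.
It also fails if it takes over 58 s, if anything falls off the work surface, if the arm or the gripper's body presses on something with over 40 N, if the wrist force passes 120 N, or if a joint passes its speed limit or range.

## Working session

There is one attempt and no reset: what is moved stays moved. The work goes in short steps, Python scripts to look and compute and a shell command to move; the robot and the scene stay as the last step left them, time stands still between calls to the robot, and variables do not carry over. Pictures are saved under pics/ and viewed, at most 10 in all, crops included, and the job is handed in when it is done.

```bash
mkdir -p pics; ls; python3 - <<'E'
from station import readout,cams,manip
import cv2,numpy as np
for n in("top","scene"):
    cv2.imwrite(f"pics/{n}0.png",cams.get_image(n)[:,:,::-1])
    m=cams.camera_model(n);print(n,np.round(m["camera_matrix"],1).tolist(),np.round(m["R"],3).tolist(),np.round(m["t"],3).tolist())
s=readout.state();print(s["time_s"],s["ee_pos"],s["tool_rot"],s["finger_gap"],manip.grasp_offset)
E
```

```text
pics
top [[510.3, 0.0, 321.8], [0.0, 510.3, 233.2], [0.0, 0.0, 1.0]] [[0.011, -1.0, -0.005], [-0.975, -0.009, -0.222], [0.221, 0.007, -0.975]] [-0.019, 0.644, 0.753]
scene [[513.9, 0.0, 320.5], [0.0, 513.9, 241.1], [0.0, 0.0, 1.0]] [[0.708, -0.706, 0.005], [-0.544, -0.55, -0.634], [0.45, 0.446, -0.773]] [-0.448, 0.4, 0.64]
0.1 [ 0.19615897 -0.51352511  0.23081793] [ 9.83413722e-01  1.81375831e-01 -4.14496443e-05 -5.06826666e-04] 0.9992282278495787 0.0187
```

View pics/top0.png

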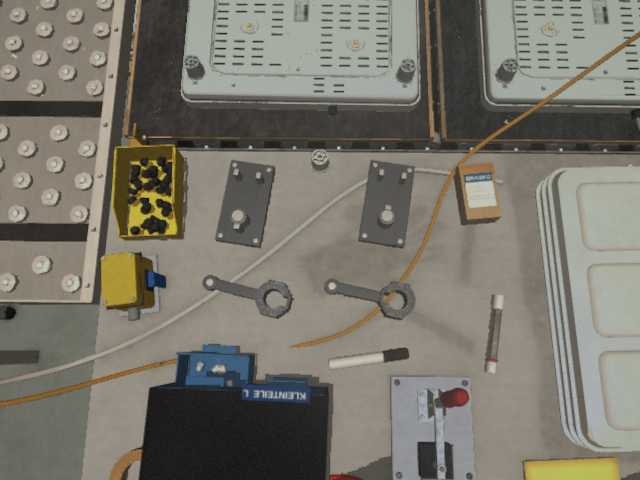

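View pics/scene0.png

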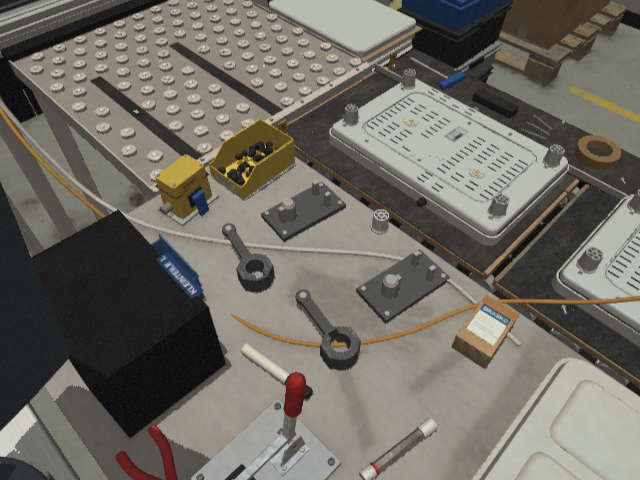

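The top view shows levers with hubs at about (274,298) and (398,300) and arms pointing left (+y). The stands have shafts at (238,216) and (387,215) and forks pointing up (+x). I'll zoom in to find the keyways.

```bash
python3 - <<'E'
import cv2,numpy as np
im=cv2.imread("pics/top0.png")
def c(x,y,w,h): return cv2.resize(im[y:y+h,x:x+w],(400,300),interpolation=cv2.INTER_CUBIC)
a=np.vstack([np.hstack([c(200,155,120,90),c(325,155,120,90)]),np.hstack([c(195,250,120,90),c(318,250,120,90)])])
a=np.clip(a.astype(float)*1.5,0,255).astype('uint8')
cv2.imwrite("pics/z1.png",a)
E
```

```text
(no output)
```

View pics/z1.png

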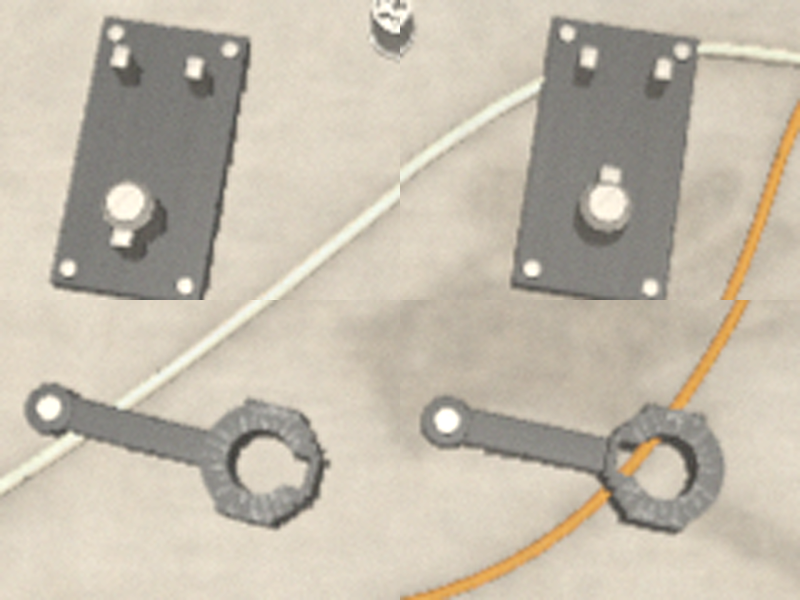

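Left lever has its keyway away from the arm ("far") and left stand is "far". The right lever and right stand are both "near". Each lever therefore goes to the stand above it in the image.

```bash
cat > h.py <<'E'
import numpy as np,cv2
from scipy.spatial.transform import Rotation as R
from station import readout,cams,manip
def proj(m,u,z):
    K,Rm,t=[np.array(m[k],float) for k in("camera_matrix","R","t")]
    u=np.atleast_2d(u).astype(float)
    d=np.c_[u,np.ones(len(u))]@np.linalg.inv(K).T@Rm
    c=-Rm.T@t
    return (c+d*((z-c[2])/d[:,2])[:,None])[:,:2]
def topix(m,X):
    K,Rm,t=[np.array(m[k],float) for k in("camera_matrix","R","t")]
    p=(np.atleast_2d(X)@Rm.T+t)@K.T
    return p[:,:2]/p[:,2:]
def ang(v): return np.degrees(np.arctan2(v[1],v[0]))
def goal(p,yaw):
    "shift mm and turn rad in present tool axes to reach TCP p, pointing down, tool x at yaw deg"
    s=readout.state(); r=R.from_quat(s["tool_rot"])
    g=R.from_euler('z',yaw,degrees=True)*R.from_euler('x',180,degrees=True)
    print("shift",np.round(r.inv().apply(np.array(p)-s["ee_pos"])*1000,1),"turn",np.round((r.inv()*g).as_rotvec(),3),
      "t",round(s["time_s"],2),"yaw",round(ang(r.apply([1,0,0])),1),"ee",np.round(s["ee_pos"],4),"F",np.round(s["ft_force"],1),"gap",round(s["finger_gap"],3))
E
python3 - <<'E'
from h import *
m=cams.camera_model("top")
def crop(l,x0,y0): return np.array(l,float)*.3+[x0,y0]
for n,o,l in(("far",(200,155),[[127,202],[119,52],[193,65],[116,33],[230,48],[68,268],[185,286]]),
 ("near",(325,155),[[205,203],[189,52],[263,66],[167,33],[283,50],[132,268],[251,287]])):
    p=crop(l,*o); s=proj(m,p[:1],.052)[0];f=proj(m,p[1:3],.044).mean(0);b=proj(m,p[3:],.014)
    print(n,"shaft",s,"fork",f,ang(f-s),np.hypot(*(f-s)),"bolts",ang(b[0]+b[1]-b[2]-b[3]),b.mean(0))
for n,o,t,h in(("far",(195,250),[48,107],[266,163]),("near",(318,250),[46,120],[264,165])):
    t=proj(m,crop([t],*o),.028)[0];h=proj(m,crop([h],*o),.036)[0]
    print(n,"tip",t,"hub",h,ang(t-h),np.hypot(*(t-h)))
goal([.45,-.01,.2],78)
w=cams.camera_model("wrist");r=R.from_quat(readout.state()["tool_rot"]).as_matrix()
print(r.T@(-np.array(w["R"]).T@w["t"]-readout.state()["ee_pos"]),np.round(np.array(w["R"])@r,2).tolist(),w["camera_matrix"][0][0])
E
```

```text
far shaft [0.67725809 0.12820739] fork [0.75607312 0.11825538] -7.196677209650487 0.07944086800308528 bolts -8.255596090298782 [0.71195352 0.12393346]
near shaft [ 0.67904357 -0.11979129] fork [ 0.75801705 -0.13291515] -9.435221163169858 0.08005651757722634 bolts -8.761213064425226 [ 0.71383004 -0.12670731]
far tip [0.56825336 0.17508507] hub [0.54063401 0.06406354] 76.0298520712043 0.11440546309396338
near tip [ 0.56377041 -0.0295326 ] hub [ 0.54169098 -0.13682835] 78.37193340989842 0.10954396340027038
shift [ 416.8 -379.8   31.2] turn [-0.001 -0.001 -0.997] t 0.1 yaw 20.9 ee [ 0.1962 -0.5135  0.2308] F [ 0.2 -0.3 -1. ] gap 0.999
[ 0.07872949  0.00070938 -0.14410892] [[-0.0, 1.0, -0.0], [-0.95, -0.0, -0.31], [-0.31, 0.0, 0.95]] 333.01625477767647
```

```bash
python3 - <<'E'
from h import *
goal([.542,-.137,.16],78)
E
```

```text
shift [ 457.4 -228.3   71.1] turn [-0.001 -0.001 -0.997] t 0.1 yaw 20.9 ee [ 0.1962 -0.5135  0.2308] F [ 0.2 -0.3 -1. ] gap 0.999
```

```bash
python3 -m crank '[457,-228,0,0,0,-0.997,100, 457,-228,0,0,0,-0.997,100, 457,-228,0,0,0,-0.997,100, 457,-228,0,0,0,-0.997,100, 457,-228,0,0,0,-0.997,100, 457,-228,0,0,0,-0.997,100, 457,-228,0,0,0,-0.997,100, 457,-228,0,0,0,-0.997,100, 457,-228,71,0,0,-0.997,100, 457,-228,71,0,0,-0.997,100, 457,-228,71,0,0,-0.997,100, 457,-228,71,0,0,-0.997,100]' 60
cat > look.py <<'E'
from h import *
import sys
m=cams.camera_model("wrist");im=cams.get_image("wrist")[:,:,::-1]
np.savez(f"pics/{sys.argv[1]}.npz",**{k:np.array(m[k]) for k in("camera_matrix","R","t")})
cv2.imwrite(f"pics/{sys.argv[1]}.png",np.clip(im.astype(float)*1.4,0,255).astype('uint8'))
goal([.542,-.137,.1],78)
E
python3 look.py w1
```

```text
time_s: 1.3
ee_pos: [0.5421, -0.135, 0.1575]
tool_rot: [0.776, 0.631, -0.001, -0.002]
ft_force: [-0.2, -0.7, 0.6]
finger_gap: 0.996
gripper_force: 0.0
shift [-0.5  0.6 58.8] turn [-0.003 -0.     0.003] t 1.35 yaw 78.2 ee [ 0.5417 -0.1364  0.1588] F [-0.4  0.4 -0.7] gap 0.997
```

View pics/w1.png

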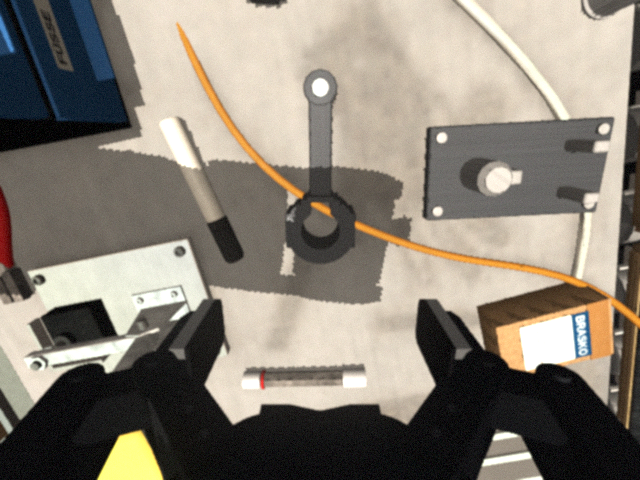

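The wrist view shows the near lever with its tip at (320,87) and hub at (320,228). The near stand's shaft top is at (499,179), with post tops at (601,147) and (591,200). I'll compute world positions.

```bash
python3 - <<'E'
from h import *
m=np.load("pics/w1.npz")
t=proj(m,[320,87],.028)[0];h=proj(m,[320,227],.036)[0]
print("tip",t,"hub",h,ang(t-h),np.hypot(*(t-h)))
s=proj(m,[499,179],.052)[0];f=proj(m,[[601,147],[591,200]],.044).mean(0);print(s,f,ang(f-s),np.hypot(*(f-s)))
b=proj(m,[[442,137],[604,128],[437,211]],.013);print(b,ang(b[1]-b[0]),(b[1]+b[2])/2)
# predicted outline of the hub
for r in(.016,.029):
  a=np.radians(np.arange(0,360,90)+78);
  for z in(.036,0):print(r,z,np.round(topix(m,np.c_[h[0]+r*np.cos(a),h[1]+r*np.sin(a),a*0+z])).tolist())
goal([h[0],h[1],.008],ang(t-h))
E
```

```text
tip [ 0.56444199 -0.02881568] hub [ 0.54241442 -0.13401456] 78.1737123904292 0.10748031537099621
[ 0.68140217 -0.12032005] [ 0.75770405 -0.13367016] -9.92426535870081 0.07746096825665867
[[ 0.65588852 -0.08519654]
 [ 0.78647688 -0.10537501]
 [ 0.64557792 -0.14725976]] -8.783859135321672 [ 0.7160274  -0.12631739]
0.016 0.036 [[320.0, 208.0], [301.0, 227.0], [320.0, 245.0], [339.0, 227.0]]
0.016 0 [[320.0, 199.0], [303.0, 216.0], [320.0, 233.0], [337.0, 216.0]]
0.029 0.036 [[320.0, 192.0], [285.0, 227.0], [320.0, 260.0], [355.0, 227.0]]
0.029 0 [[320.0, 185.0], [289.0, 216.0], [320.0, 246.0], [351.0, 216.0]]
shift [  2.5   0.6 150.8] turn [-0.003 -0.    -0.   ] t 1.35 yaw 78.2 ee [ 0.5417 -0.1364  0.1588] F [-0.4  0.4 -0.7] gap 0.997
```

```bash
python3 -m crank '[1,1,50,0,0,0,100, 1,1,100,0,0,0,100, 1,1,130,0,0,0,100, 1,1,152,0,0,0,100, 1,1,152,0,0,0,100, 1,1,152,0,0,0,50, 1,1,152,0,0,0,50, 1,1,152,0,0,0,50,1,1,152,0,0,0,50,1,1,152,0,0,0,50]' 60
python3 -m crank '[0,0,0,0,0,0,40, 0,0,0,0,0,0,40, 0,0,0,0,0,0,40,0,0,-30,0,0,0,40,0,0,-60,0,0,0,40,0,0,-80,0,0,0,40,0,0,-80,0,0,0,40]' 60
python3 look.py w2
```

```text
time_s: 2.35
ee_pos: [0.5437, -0.1376, 0.0103]
tool_rot: [0.777, 0.629, 0.001, 0.001]
ft_force: [-2.9, -1.3, 6.6]
finger_gap: 0.666
gripper_force: 64.8
time_s: 3.05
ee_pos: [0.5447, -0.1376, 0.0919]
tool_rot: [0.777, 0.629, 0.002, 0.003]
ft_force: [0.7, 0.2, -3.3]
finger_gap: 0.667
gripper_force: 66.5
shift [ -0.1  -1.7 -10.1] turn [0.003 0.    0.   ] t 3.1 yaw 78.0 ee [ 0.5437 -0.1373  0.0899] F [-0.2 -0.  -2.3] gap 0.665
```

View pics/w2.png

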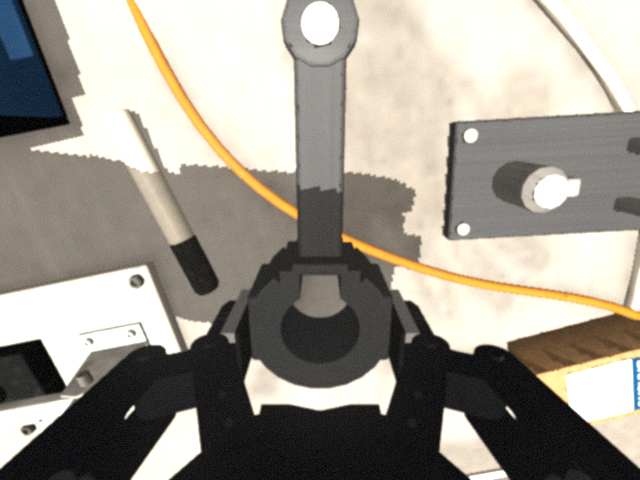

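The lever is held squarely: hub ring centred at u≈321, tip at (320,23), stand shaft top at (549,190). Next I'll work out the hub's offset in the hand and the move over the stand.

```bash
python3 - <<'E'
from h import *
m=np.load("pics/w2.npz");s=readout.state();r=R.from_quat(s["tool_rot"])
for zu in(.080,.083):
  t=proj(m,[320,23],zu+.028)[0];e=proj(m,[[249,322],[393,322],[321,388]],zu+.036)
  T=lambda p:np.round(r.inv().apply(np.r_[p,s["ee_pos"][2]]-s["ee_pos"])*1000,1)
  print(zu,"tip",T(t),[T(x) for x in e])
p=proj(m,[549,190],.052)[0];b=proj(m,[[471,135],[463,229]],.013);print("shaft",p,"bolts",b)
goal([.6805,-.1203,.092],-8.9)
E
```

```text
0.08 tip [111.7   1.6  -0. ] [array([  2.4, -27.9,  -0.1]), array([ 2.1, 31.6,  0.1]), array([-31.4,   1.8,   0. ])]
0.083 tip [110.9   1.5  -0. ] [array([  4.3, -27.1,  -0.1]), array([ 4. , 30.8,  0.1]), array([-28.6,   1.8,   0. ])]
shaft [ 0.67992503 -0.11961422] bolts [[ 0.65606321 -0.08520302]
 [ 0.64611951 -0.14743387]]
shift [ 45.  130.3  -1.6] turn [ 0.003 -0.002  1.517] t 3.1 yaw 78.0 ee [ 0.5437 -0.1373  0.0899] F [-0.2 -0.  -2.3] gap 0.665
```

```bash
python3 -m crank '[44,129,-2,0,0,1.517,40, 44,129,-2,0,0,1.517,40, 44,129,-2,0,0,1.517,40, 44,129,-2,0,0,1.517,40, 44,129,-2,0,0,1.517,40, 44,129,-2,0,0,1.517,40, 44,129,-2,0,0,1.517,40, 44,129,-2,0,0,1.517,40, 44,129,-2,0,0,1.517,40, 44,129,-2,0,0,1.517,40, 44,129,-2,0,0,1.517,40,44,129,-2,0,0,1.517,40]'
python3 -m crank '[0,0,0,0,0,0,40,0,0,0,0,0,0,40]'
python3 look.py w3
```

```text
time_s: 4.3
ee_pos: [0.6778, -0.1206, 0.0892]
tool_rot: [0.997, -0.076, -0.001, -0.0]
ft_force: [-1.1, 0.2, -2.9]
finger_gap: 0.666
gripper_force: 66.5
time_s: 4.5
ee_pos: [0.6782, -0.1207, 0.09]
tool_rot: [0.997, -0.076, -0.0, -0.0]
ft_force: [-0.3, 0.5, -3.4]
finger_gap: 0.664
gripper_force: 66.5
shift [-132.2   37.    -9.8] turn [-0.     0.    -1.515] t 4.55 yaw -8.8 ee [ 0.6783 -0.1207  0.0901] F [ 0.   0.3 -3.4] gap 0.667
```

View pics/w3.png

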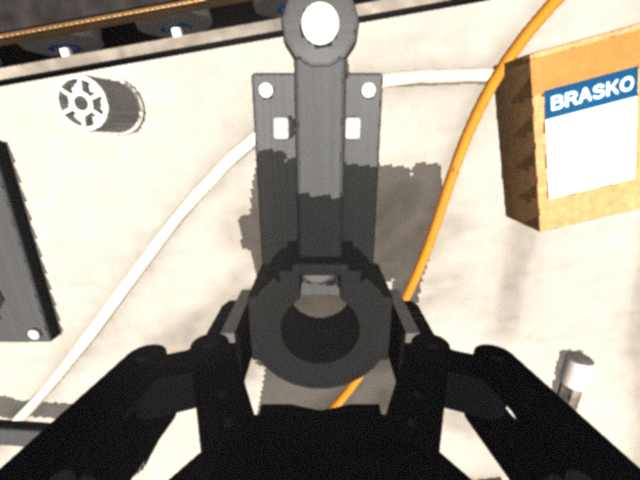

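Held over the stand: post tops (281,128)/(353,127), plate bolts (265,90)/(369,90), key end visible at u≈321 in the keyway, and the lever axis at u=320.

```bash
python3 - <<'E'
from h import *
m=np.load("pics/w3.npz");s=readout.state();r=R.from_quat(s["tool_rot"])
T=lambda p:np.round(r.inv().apply(np.r_[p,s["ee_pos"][2]]-s["ee_pos"])*1000,1)[:2]
print("tip",T(proj(m,[320,23],.110)[0]),"posts",[T(x) for x in proj(m,[[281,128],[353,127]],.044)],"bolts",[T(x) for x in proj(m,[[265,90],[369,90]],.013)],
"key end",T(proj(m,[321,284],.045)[0]),"key edges",[T(x) for x in proj(m,[[302,289],[340,289]],.045)])
# where key outer end / keyway edge would appear if hub at tool (0,1.6)
for d in(-2,0,2):
  X=[]
  for x,z in((21.5,.045),(13.5,.045),(78,.044)):
    q=s["ee_pos"]+r.apply([(x+d)/1000,.0016,0]);X.append([q[0],q[1],z])
  print(d,np.round(topix(m,X),0).tolist())
E
python3 - <<'E'
import cv2
im=cv2.imread("pics/w3.png")[60:400,230:410]
cv2.imwrite("pics/z3.png",cv2.resize(cv2.convertScaleAbs(im,alpha=1.8),None,fx=1.75,fy=1.75,interpolation=cv2.INTER_CUBIC)[200:])
E
```

```text
tip [112.    0.9] posts [array([ 80. , -20.1]), array([80.4, 18.9])] bolts [array([102.1, -32.5]), array([102.1,  31. ])] key end [-12.7   1.6] key edges [array([-16.2, -10.3]), array([-16.2,  13.6])]
-2 [[321.0, 235.0], [321.0, 247.0], [321.0, 136.0]]
0 [[321.0, 232.0], [321.0, 244.0], [321.0, 132.0]]
2 [[321.0, 228.0], [321.0, 241.0], [321.0, 128.0]]
```

View pics/z3.png

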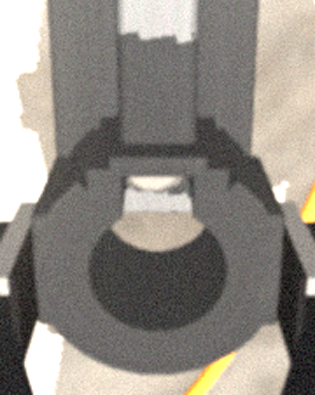

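Along x it matches already; the lever sits about 2 mm too far in +tool y. I'll shift it, lower to just above the shaft and measure the white spots numerically.

```bash
python3 -m crank '[0,-1.9,10,0,0,0,40,0,-1.9,24,0,0,0,40,0,-1.9,24,0,0,0,40,0,-1.9,24,0,0,0,40]'
cat > blobs.py <<'E'
from h import *
import sys
m=cams.camera_model("wrist");S=[readout.state()["ee_pos"]]
im=cams.get_image("wrist")[:,:,::-1];s=readout.state()
cv2.imwrite(f"pics/{sys.argv[1]}.png",np.clip(im.astype(float)*1.4,0,255).astype('uint8'))
g=cv2.cvtColor(im,cv2.COLOR_BGR2GRAY)
r=R.from_quat(s["tool_rot"]);zt=s["ee_pos"][2]
print("t",round(s["time_s"],2),"ee",np.round(s["ee_pos"],4),"yaw",round(ang(r.apply([1,0,0])),1),"F",np.round(s["ft_force"],1))
n,l,st,c=cv2.connectedComponentsWithStats((g>int(sys.argv[2])).astype('uint8'))
for i in range(1,n):
    if 40<st[i][4]<3000 and 180<c[i][0]<470 and c[i][1]<300:
        T=lambda z:np.round(r.inv().apply(np.r_[proj(m,c[i],z)[0],zt]-s["ee_pos"])*1000,1)[:2]
        print(np.round(c[i],1),st[i].tolist(),"z=tip",T(zt+.020),"z=.044",T(.044),"z=.013",T(.013))
E
python3 blobs.py b1 130
```

```text
time_s: 4.95
ee_pos: [0.6782, -0.1187, 0.0654]
tool_rot: [0.997, -0.077, -0.001, -0.0]
ft_force: [0.8, 0.1, -2.5]
finger_gap: 0.669
gripper_force: 66.4
t 5.0 ee [ 0.6786 -0.1188  0.0661] yaw -8.9 F [-0.3  0.5 -2.5]
[319.7  22.7] [301, 1, 39, 45, 1347] z=tip [111.5   0.8] z=.044 [122.7   0.9] z=.013 [130.9   0.9]
[261.2  83.5] [253, 75, 17, 18, 247] z=tip [ 93.6 -19. ] z=.044 [ 98.7 -25.7] z=.013 [102.4 -30.7]
[378.1  83.4] [370, 75, 17, 18, 249] z=tip [93.7 20.5] z=.044 [98.7 27.4] z=.013 [102.4  32.4]
[278.2 127. ] [269, 115, 19, 25, 429] z=tip [ 79.7 -13.8] z=.044 [ 79.9 -18.7] z=.013 [ 80.1 -22.3]
[361.3 126.8] [353, 115, 18, 25, 428] z=tip [79.7 15.4] z=.044 [80.  20.4] z=.013 [80.2 24.2]
```

Aligned laterally (0.8 against 0.85); I add 0.6 mm in x and lower.

```bash
python3 -m crank '[0.6,0,8,0,0,0,40,0.6,0,16,0,0,0,40,0.6,0,24,0,0,0,40,0.6,0,32,0,0,0,40,0.6,0,38,0,0,0,40,0.6,0,38,0,0,0,40]'; python3 blobs.py b2 130
```

```text
time_s: 5.6
ee_pos: [0.6786, -0.1188, 0.027]
tool_rot: [0.997, -0.078, -0.001, -0.0]
ft_force: [-0.8, 0.3, -2.6]
finger_gap: 0.662
gripper_force: 66.4
t 5.65 ee [ 0.679  -0.1188  0.0278] yaw -8.9 F [-0.7 -0.1 -3. ]
[319.7  22.8] [301, 1, 39, 45, 1361] z=tip [111.5   0.8] z=.044 [112.5   0.8] z=.013 [120.7   0.9]
[246.   72.6] [236, 61, 21, 24, 386] z=tip [ 97.  -23.9] z=.044 [ 97.5 -24.6] z=.013 [102.1 -30.8]
[393.3  72.2] [383, 61, 22, 23, 393] z=tip [97.1 25.5] z=.044 [97.6 26.3] z=.013 [102.2  32.5]
[265.7 127. ] [254, 111, 24, 33, 742] z=tip [ 79.7 -18.2] z=.044 [ 79.7 -18.8] z=.013 [ 79.9 -23.5]
[373.9 126.9] [362, 111, 25, 33, 730] z=tip [79.7 19.8] z=.044 [79.7 20.4] z=.013 [79.9 25.3]
```

Going down over the shaft and key with no contact. Pressing on down.

```bash
python3 -m crank '[0,0,5,0,0,0,40,0,0,7,0,0,0,40,0,0,9,0,0,0,40,0,0,9,0,0,0,40,0,0,9,0,0,0,40]'
```

```text
time_s: 6.15
ee_pos: [0.6796, -0.119, 0.0224]
tool_rot: [0.997, -0.077, 0.0, 0.0]
ft_force: [-12.1, 3.3, 22.9]
finger_gap: 0.667
gripper_force: 69.8
```

The force rises at TCP z = 0.0224, which is 0.0103 (grasp height) + 0.012 (plate), so it is seated. Release, retreat and look.

```bash
python3 -m crank '[0,0,-3,0,0,0,40,0,0,-3,0,0,0,100,0,0,-3,0,0,0,100,0,0,-3,0,0,0,100,0,0,-3,0,0,0,100,0,0,-3,0,0,0,100,0,0,-40,0,0,0,100,0,0,-80,0,0,0,100,0,0,-120,0,0,0,100,0,0,-120,0,0,0,100]'; python3 blobs.py b3 130
```

```text
time_s: 7.15
ee_pos: [0.6819, -0.1195, 0.1456]
tool_rot: [0.997, -0.077, 0.005, 0.001]
ft_force: [0.9, -1.0, 0.3]
finger_gap: 0.997
gripper_force: 0.0
t 7.2 ee [ 0.6806 -0.1192  0.1423] yaw -8.9 F [-0.1 -0.5 -0.7]
[394.4  23.4] [391, 19, 8, 10, 68] z=tip [114.3  26. ] z=.044 [146.8  49.5] z=.013 [155.3  55.7]
[298.   40.3] [295, 36, 7, 9, 54] z=tip [109.3  -6.5] z=.044 [137.1 -12.9] z=.013 [144.4 -14.6]
[204.4  57.1] [201, 53, 8, 9, 61] z=tip [104.1 -38.8] z=.044 [127.3 -75.2] z=.013 [133.4 -84.7]
[319.5  84.4] [311, 75, 18, 20, 291] z=tip [95.5  0.8] z=.044 [110.7   1.1] z=.013 [114.7   1.1]
[279.  104.7] [274, 99, 11, 12, 107] z=tip [ 88.8 -13.7] z=.044 [ 97.9 -26.9] z=.013 [100.3 -30.3]
[359.5 104.6] [354, 99, 12, 12, 111] z=tip [88.9 15.2] z=.044 [97.9 28.7] z=.013 [100.3  32.2]
[347. 135.] [342, 127, 11, 16, 163] z=tip [78.4 10.9] z=.044 [77.9 20.5] z=.013 [77.7 23. ]
[291.8 135.1] [287, 128, 11, 15, 158] z=tip [78.4 -9.4] z=.044 [ 77.9 -18.6] z=.013 [ 77.7 -21. ]
[372.5 266. ] [364, 257, 18, 20, 239] z=tip [26.5 22.7] z=.044 [-22.   43.2] z=.013 [-34.7  48.5]
[354.4 264.3] [351, 261, 9, 7, 48] z=tip [27.3 15.2] z=.044 [-20.5  28.7] z=.013 [-33.   32.3]
```

View pics/b3.png

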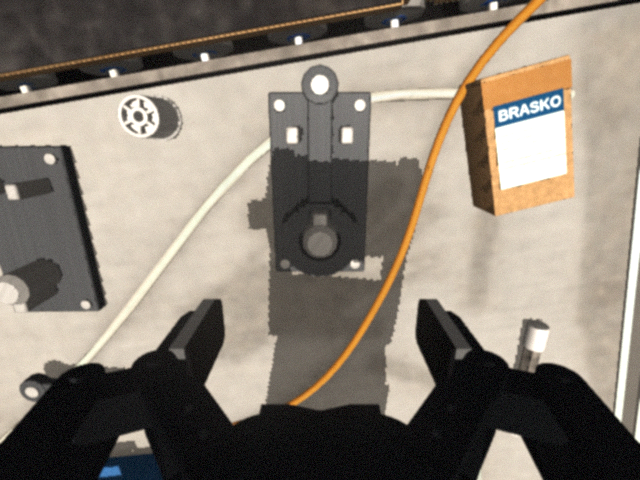

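The lever sits flat in the fork, with the shaft showing in the bore and the post tops either side of the arm. To be sure it is fully down, I'll press on the hub ring with the half-closed fingertips and read the contact height.

```bash
python3 -m crank '[0,0,30,0,0,0,53,0,0,60,0,0,0,53,0,0,85,0,0,0,53,0,0,85,0,0,0,53,0,0,88,0,0,0,53,0,0,91,0,0,0,53,0,0,91,0,0,0,53]'; python3 -m crank '[0,0,2,0,0,0,53,0,0,4,0,0,0,53,0,0,4,0,0,0,53]'; python3 -m crank '[0,0,2,0,0,0,53,0,0,4,0,0,0,53,0,0,4,0,0,0,53]'
```

```text
time_s: 7.9
ee_pos: [0.6796, -0.119, 0.049]
tool_rot: [0.997, -0.078, 0.001, 0.0]
ft_force: [0.1, -0.3, -0.1]
finger_gap: 0.527
gripper_force: 0.0
time_s: 8.2
ee_pos: [0.6796, -0.119, 0.0458]
tool_rot: [0.997, -0.077, 0.001, 0.0]
ft_force: [-3.7, -0.3, 9.2]
finger_gap: 0.527
gripper_force: 5.0
time_s: 8.5
ee_pos: [0.6798, -0.119, 0.0456]
tool_rot: [0.997, -0.077, 0.001, 0.0]
ft_force: [-19.6, 4.6, 43.0]
finger_gap: 0.53
gripper_force: 21.5
```

It holds at a constant height under 43 N, so it is fully seated. Now to the far lever.

```bash
python3 -m crank '[0,0,-40,0,0,0,100,0,0,-80,0,0,0,100,0,0,-110,0,0,0,100,0,0,-110,0,0,0,100]'; python3 -c "
from h import *
goal([.5415,.066,.155],76.5)"
```

```text
time_s: 8.9
ee_pos: [0.6814, -0.1194, 0.1557]
tool_rot: [0.997, -0.077, 0.004, 0.001]
ft_force: [-0.4, 0.7, -0.5]
finger_gap: 1.003
gripper_force: 0.0
shift [-166.8 -161.6   -0.7] turn [ 0.007 -0.006 -1.49 ] t 8.9 yaw -8.9 ee [ 0.6814 -0.1194  0.1557] F [-0.4  0.7 -0.5] gap 1.003
```

```bash
python3 -m crank '[-167,-162,0,0,0,-1.49,100,-167,-162,0,0,0,-1.49,100,-167,-162,0,0,0,-1.49,100,-167,-162,0,0,0,-1.49,100,-167,-162,0,0,0,-1.49,100,-167,-162,0,0,0,-1.49,100,-167,-162,0,0,0,-1.49,100,-167,-162,0,0,0,-1.49,100,-167,-162,0,0,0,-1.49,100,-167,-162,0,0,0,-1.49,100,-167,-162,0,0,0,-1.49,100,-167,-162,0,0,0,-1.49,100]'; python3 -m crank '[0,0,0,0,0,0,100]'; python3 look.py w5
```

```text
time_s: 10.1
ee_pos: [0.5391, 0.0669, 0.1501]
tool_rot: [0.787, 0.617, -0.0, -0.0]
ft_force: [0.2, -0.0, -0.3]
finger_gap: 1.0
gripper_force: 0.0
time_s: 10.2
ee_pos: [0.5392, 0.0669, 0.1502]
tool_rot: [0.786, 0.618, -0.0, -0.0]
ft_force: [-0.7, -0.3, -0.1]
finger_gap: 0.998
gripper_force: 0.0
shift [-197.5   50.9   50.2] turn [-0.     0.    -0.029] t 10.25 yaw 76.3 ee [0.5392 0.0669 0.1502] F [0.  0.5 0.3] gap 1.001
```

View pics/w5.png

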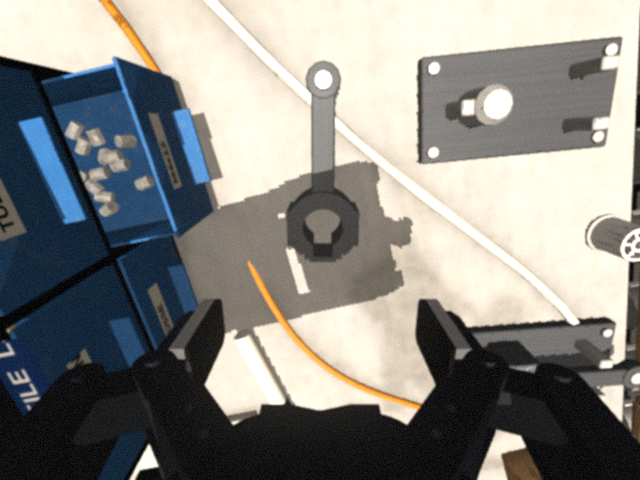

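The far lever: tip (323,79), hub centre about (322.5,226), keyway away from the arm. The far stand: shaft top (494,104), posts (609,63)/(599,123), bolts (433,68),(612,49),(433,153),(598,137).

```bash
python3 - <<'E'
from h import *
m=np.load("pics/w5.npz");s=readout.state();r=R.from_quat(s["tool_rot"])
T=lambda p:np.round(r.inv().apply(np.r_[p,s["ee_pos"][2]]-s["ee_pos"])*1000,1)[:2]
t=proj(m,[323,79],.028)[0];e=proj(m,[[287,226],[358,226],[322.5,262],[322.5,226]],.036)
print("tip",T(t),"hub",[T(x) for x in e],ang(t-e[3]))
S=proj(m,[494,104],.052)[0];f=proj(m,[[609,63],[599,123]],.044).mean(0);b=proj(m,[[433,68],[612,49],[433,153],[598,137]],.013)
print(S,f,ang(f-S),b.mean(0),ang(b[1]+b[3]-b[0]-b[2]))
E
```

```text
tip [112.9   3. ] hub [array([  3.9, -26. ]), array([ 3.8, 31.3]), array([-27.4,   2.7]), array([3.8, 2.6])] 76.15937920705068
[0.67661694 0.13039086] [0.7550076  0.11852975] -8.60403008849031 [0.71418297 0.12431274] -8.28466992497263
```

```bash
python3 -m crank '[1.5,1.3,50,0,0,0,100, 1.5,1.3,100,0,0,0,100, 1.5,1.3,130,0,0,0,100, 1.5,1.3,140,0,0,0,100, 1.5,1.3,140,0,0,0,100, 1.5,1.3,140,0,0,0,40, 1.5,1.3,140,0,0,0,40, 1.5,1.3,140,0,0,0,40,1.5,1.3,140,0,0,0,40,1.5,1.3,140,0,0,0,40,1.5,1.3,140,0,0,0,40,1.5,1.3,140,0,0,0,40]' 60
python3 -m crank '[0,0,-30,0,0,0,40,0,0,-60,0,0,0,40,0,0,-80,0,0,0,40,0,0,-80,0,0,0,40,0,0,-80,0,0,0,40]' 60
python3 -c "
from h import *
goal([.6775,.1297,.091],-8.3)"
```

```text
time_s: 11.45
ee_pos: [0.542, 0.0682, 0.0123]
tool_rot: [0.786, 0.619, 0.001, 0.001]
ft_force: [-1.9, 0.1, 8.5]
finger_gap: 0.667
gripper_force: 64.8
time_s: 11.95
ee_pos: [0.5408, 0.0681, 0.0904]
tool_rot: [0.785, 0.619, 0.0, 0.0]
ft_force: [0.2, 0.0, -4.0]
finger_gap: 0.67
gripper_force: 66.9
shift [ 91.9 118.5  -0.5] turn [ 0.00e+00 -1.00e-03  1.48e+00] t 11.95 yaw 76.5 ee [0.5408 0.0681 0.0904] F [ 0.2  0.  -4. ] gap 0.67
```

```bash
python3 -m crank '[91.5,118.5,0,0,0,1.48,40,91.5,118.5,0,0,0,1.48,40,91.5,118.5,0,0,0,1.48,40,91.5,118.5,0,0,0,1.48,40,91.5,118.5,0,0,0,1.48,40,91.5,118.5,0,0,0,1.48,40,91.5,118.5,0,0,0,1.48,40,91.5,118.5,0,0,0,1.48,40,91.5,118.5,0,0,0,1.48,40,91.5,118.5,0,0,0,1.48,40,91.5,118.5,0,0,0,1.48,40,91.5,118.5,0,0,0,1.48,40]'; python3 -m crank '[0,0,12,0,0,0,40,0,0,23,0,0,0,40,0,0,23,0,0,0,40]';  python3 blobs.py b4 130
```

```text
time_s: 13.15
ee_pos: [0.6769, 0.1293, 0.089]
tool_rot: [0.998, -0.071, -0.001, 0.0]
ft_force: [0.1, 0.3, -3.1]
finger_gap: 0.663
gripper_force: 66.8
time_s: 13.45
ee_pos: [0.6761, 0.1292, 0.0644]
tool_rot: [0.997, -0.072, -0.002, 0.0]
ft_force: [-0.5, 0.1, -4.6]
finger_gap: 0.666
gripper_force: 66.7
t 13.5 ee [0.6767 0.1293 0.0656] yaw -8.3 F [-0.  -0.6 -2.3]
[272.3   5.6] [255, 0, 34, 13, 283] z=tip [115.9 -14. ] z=.044 [128.4 -18.9] z=.013 [137.7 -22.6]
[320.5  24.6] [302, 3, 38, 44, 1308] z=tip [110.7   1.2] z=.044 [121.4   1.4] z=.013 [129.4   1.6]
[256.4  83.1] [248, 74, 18, 19, 253] z=tip [ 93.5 -20.4] z=.044 [ 98.5 -27.5] z=.013 [102.1 -32.8]
[374.1  83. ] [366, 74, 17, 19, 260] z=tip [93.6 19.3] z=.044 [98.5 25.6] z=.013 [102.2  30.3]
[273.  126.8] [264, 114, 19, 26, 439] z=tip [ 79.6 -15.4] z=.044 [ 79.7 -20.8] z=.013 [ 79.9 -24.8]
[356.7 126.9] [348, 114, 18, 26, 437] z=tip [79.5 13.8] z=.044 [79.7 18.3] z=.013 [79.8 21.7]
[407.5 286.2] [388, 276, 35, 21, 460] z=tip [17.9 36.7] z=.044 [-2.9 48.9] z=.013 [-18.3  58. ]
```

```bash
python3 -m crank '[1.2,-2.4,0,0,0,0,40,1.2,-2.4,0,0,0,0,40,1.2,-2.4,8,0,0,0,40,1.2,-2.4,16,0,0,0,40,1.2,-2.4,24,0,0,0,40,1.2,-2.4,32,0,0,0,40,1.2,-2.4,38,0,0,0,40,1.2,-2.4,38,0,0,0,40]'; python3 blobs.py b5 130
```

```text
time_s: 14.3
ee_pos: [0.6784, 0.1314, 0.028]
tool_rot: [0.997, -0.073, -0.001, 0.0]
ft_force: [-0.7, -0.1, -3.2]
finger_gap: 0.666
gripper_force: 66.9
t 14.35 ee [0.6788 0.1315 0.0287] yaw -8.3 F [ 0.6 -0.1 -3.9]
[320.6  24.7] [302, 3, 38, 44, 1312] z=tip [110.9   1.2] z=.044 [112.2   1.2] z=.013 [120.2   1.4]
[247.3  77.3] [237, 66, 21, 23, 374] z=tip [ 95.6 -23.4] z=.044 [ 96.2 -24.4] z=.013 [100.4 -30.4]
[393.2  77.1] [383, 66, 21, 23, 377] z=tip [95.6 25.7] z=.044 [96.2 26.6] z=.013 [100.4  32.9]
[267. 132.] [256, 116, 23, 33, 718] z=tip [ 78.  -17.7] z=.044 [ 78.  -18.4] z=.013 [ 77.7 -23. ]
[374.  131.7] [363, 116, 24, 33, 707] z=tip [78.1 20.1] z=.044 [78.  20.8] z=.013 [77.8 25.7]
```

```bash
python3 -m crank '[-0.5,0,3,0,0,0,40,-0.5,0,5,0,0,0,40,-0.5,0,7,0,0,0,40,-0.5,0,8,0,0,0,40,-0.5,0,8,0,0,0,40]'
```

```text
time_s: 14.85
ee_pos: [0.6787, 0.1317, 0.0244]
tool_rot: [0.997, -0.072, 0.0, 0.0]
ft_force: [-13.1, -1.5, 23.1]
finger_gap: 0.663
gripper_force: 70.1
```

```bash
python3 -m crank '[0,0,-3,0,0,0,40,0,0,-3,0,0,0,100,0,0,-3,0,0,0,100,0,0,-3,0,0,0,100,0,0,-3,0,0,0,100,0,0,-3,0,0,0,100,0,0,-50,0,0,0,100,0,0,-50,0,0,0,53,0,0,-50,0,0,0,53,0,0,-50,0,0,0,53]'; python3 -c "
from h import *
goal([.6785,.1315,.046],-8.3)"
```

```text
time_s: 15.85
ee_pos: [0.6781, 0.1316, 0.0705]
tool_rot: [0.997, -0.073, -0.001, 0.0]
ft_force: [-0.3, 0.3, -0.3]
finger_gap: 0.536
gripper_force: 0.0
shift [ 0.4 -0.  24.5] turn [ 0.     0.001 -0.   ] t 15.85 yaw -8.3 ee [0.6781 0.1316 0.0705] F [-0.3  0.3 -0.3] gap 0.536
```

```bash
python3 -m crank '[0,0,10,0,0,0,53,0,0,18,0,0,0,53,0,0,22,0,0,0,53,0,0,25,0,0,0,53,0,0,27,0,0,0,53,0,0,28,0,0,0,53]'; python3 -m crank '[0,0,1,0,0,0,53,0,0,1,0,0,0,53]'; python3 -m crank '[0,0,-40,0,0,0,53,0,0,-80,0,0,0,100,0,0,-110,0,0,0,100,0,0,-110,0,0,0,100,0,0,-110,0,0,0,100]'; python3 blobs.py b6 130
```

```text
time_s: 16.45
ee_pos: [0.6781, 0.1316, 0.0457]
tool_rot: [0.997, -0.072, -0.001, 0.0]
ft_force: [-18.3, -2.2, 33.7]
finger_gap: 0.527
gripper_force: 16.9
time_s: 16.65
ee_pos: [0.6781, 0.1316, 0.0457]
tool_rot: [0.997, -0.072, -0.001, 0.0]
ft_force: [-19.9, -3.1, 34.3]
finger_gap: 0.528
gripper_force: 17.2
time_s: 17.15
ee_pos: [0.6786, 0.1317, 0.1524]
tool_rot: [0.997, -0.073, 0.0, -0.0]
ft_force: [0.1, 0.4, -0.8]
finger_gap: 0.999
gripper_force: 0.0
t 17.2 ee [0.6781 0.1316 0.1513] yaw -8.3 F [-0.3  0.4 -0.5]
[390.8  20.2] [387, 16, 8, 10, 65] z=tip [113.6  23.9] z=.044 [148.3  47.7] z=.013 [156.8  53.5]
[429.6  22.4] [422, 18, 15, 11, 88] z=tip [113.   36.7] z=.044 [147.   73.5] z=.013 [155.3  82.5]
[295.6  38.1] [290, 32, 10, 13, 85] z=tip [108.5  -7.3] z=.044 [138.  -15.2] z=.013 [145.2 -17.1]
[337.9  38.2] [321, 32, 35, 14, 275] z=tip [108.5   6.7] z=.044 [137.9  13.1] z=.013 [145.1  14.6]
[206.1  56.4] [199, 48, 16, 17, 137] z=tip [103.1 -37.6] z=.044 [127.1 -76.1] z=.013 [133.  -85.5]
[189.9  64.5] [183, 61, 13, 7, 48] z=tip [100.6 -43.3] z=.044 [122.1 -87.7] z=.013 [127.4 -98.5]
[320.1  79.7] [311, 70, 19, 21, 294] z=tip [95.9  0.8] z=.044 [112.6   1.2] z=.013 [116.7   1.3]
[280.8 101.7] [275, 96, 12, 12, 112] z=tip [ 88.9 -13. ] z=.044 [ 98.5 -26.6] z=.013 [100.9 -29.9]
[359.9 101.6] [355, 96, 11, 12, 109] z=tip [88.9 14.7] z=.044 [98.5 29.2] z=.013 [100.9  32.7]
[293.1 131.4] [288, 124, 11, 16, 168] z=tip [79.  -8.9] z=.044 [ 78.5 -18.4] z=.013 [ 78.4 -20.7]
[347.7 131.3] [343, 124, 11, 16, 163] z=tip [79.  10.7] z=.044 [78.6 21.1] z=.013 [78.5 23.6]
[180.1 142.9] [177, 132, 7, 21, 47] z=tip [ 75.1 -49.9] z=.044 [  70.7 -101.1] z=.013 [  69.6 -113.5]
[365.5 257.3] [318, 236, 82, 45, 1068] z=tip [30.6 19. ] z=.044 [-19.  38.] z=.013 [-31.1  42.6]
[354.9 257.9] [351, 254, 9, 9, 67] z=tip [30.3 14.8] z=.044 [-19.5  29.4] z=.013 [-31.7  32.9]
```

View pics/b6.png

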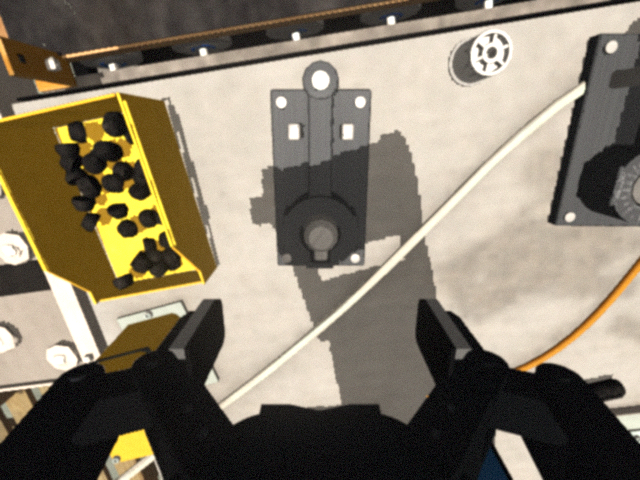

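The far lever is seated: arm between the posts at (293,131) and (348,131), shaft and key in the bore at (320,240). It has the same contact height as the near one (0.0457), and the gripper is clear. Handing in.

```bash
python3 -c "
from station import manip
print(manip.sign_off())"
```

```text
the job is handed in; nothing more can be done
None
```

Both levers are seated on their matching stands, pressed fully down with their arms in the forks and released, and the job was handed in at about 17 s.

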